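# Swap the wrong lid on the leftovers bowl for the one that fits

### The job

The lid lying on the navy bowl is too wide for it. Lift it off and lay it flat, knob up, on the round wooden board, then cover the bowl with the one lid on the table that fits it, so that it sits level and fully down over the rim. Set things down gently without dropping them, keep the bowl where it stands, and leave the other two lids and the salt and pepper shakers alone.

Things in the scene. Friction and masses are not known exactly. Their poses are not given: they have to be found in the camera images.
- bowl: Dark navy round bowl with boiled eggs in it, loose, about 0.65 kg: 70 mm high, rim 112 mm outer and 104 mm inner diameter, foot 100 mm. Origin: centre of its underside, z up
- board: Round wooden serving board, fixed, 190 mm diameter, 15 mm thick, empty at the start. Origin: centre of its underside (the table top), so its upper face is 15 mm above
- lid_large: The too-wide lid that lies on the bowl at the start, its plate resting loosely on the rim. Slate-blue round cap lid, 152 mm outer diameter: flat plate 4 mm thick over a 3 mm thick skirt (inner diameter 146 mm, 14 mm deep), 18 mm high in all; on it a light-wood knob, 28 mm diameter from 28 to 54 mm above the origin, on a thinner neck. Origin: centre of the skirt's lower rim; z up through the knob
- lid_fit: The lid that fits the bowl, lying on the table. Slate-blue round cap lid, 128 mm outer diameter: flat plate 4 mm thick over a 3 mm thick skirt (inner diameter 122 mm, 14 mm deep), 18 mm high in all; on it a light-wood knob, 28 mm diameter from 28 to 54 mm above the origin, on a thinner neck. Origin: centre of the skirt's lower rim; z up through the knob
- lid_small: A look-alike that is too small, lying on the table. Slate-blue round cap lid, 104 mm outer diameter: flat plate 4 mm thick over a 3 mm thick skirt (inner diameter 98 mm, 14 mm deep), 18 mm high in all; on it a light-wood knob, 28 mm diameter from 28 to 54 mm above the origin, on a thinner neck. Origin: centre of the skirt's lower rim; z up through the knob
- lid_huge: A look-alike that is far too wide, lying on the table. Slate-blue round cap lid, 176 mm outer diameter: flat plate 4 mm thick over a 3 mm thick skirt (inner diameter 170 mm, 14 mm deep), 18 mm high in all; on it a light-wood knob, 28 mm diameter from 28 to 54 mm above the origin, on a thinner neck. Origin: centre of the skirt's lower rim; z up through the knob
- salt: White salt shaker with a steel top, 36 mm diameter, 71 mm high, standing among the lids. Origin: centre of its underside
- pepper: Blue pepper shaker with a steel top, 36 mm diameter, 71 mm high, standing among the lids. Origin: centre of its underside
Mind the look-alikes: they are no part of the job. What is shaped like the bowl but orange or red is not meant.

How it is judged (in metres and radians):
At the end, for the whole second after the job is handed in: 128 mm lid fully down over the bowl rim (skirt rim 51-60 mm above bowl underside), within 12 mm of centre, level; bowl upright, moved under 60 mm; 152 mm lid level, knob up on the board, within 60 mm of its centre; other lids moved under 60 mm; level = 0.08 rad; lids and bowl at rest (z of lid_fit in the frame of bowl between 0.051 and 0.06 m and horizontal distance between lid_fit and bowl below 0.012 m and angle between each of lid_fit, bowl, lid_large's own z axis and vertical below 0.08 rad and height (world z) of bowl below 0.006 m and distance of each of bowl, lid_small, lid_huge from where it was at the start of the episode below 0.06 m and z of lid_large in the frame of board between 0.01 and 0.02 m and horizontal distance between lid_large and board below 0.06 m and linear speed of each of lid_fit, lid_large, bowl below 0.02 m/s); the robot touches nothing.
It fails at once if a lid is pressed or slammed onto the bowl or the board with over 60 N (contact force between lid_fit and bowl above 60 N or contact force between lid_large and board above 60 N).
It fails at once if a lid is dropped (falls free at over 0.6 m/s, about 20 mm) ((linear speed of lid_fit above 0.6 m/s and contact force between lid_fit and anything else below 0.1 N) or (linear speed of lid_large above 0.6 m/s and contact force between lid_large and anything else below 0.1 N)).
It fails at once if the bowl is tipped (over 0.35 rad) (angle between bowl's own z axis and vertical above 0.35 rad).
It fails at once if the salt or pepper shaker is moved more than 50 mm (distance of any of salt, pepper from where it was at the start of the episode above 0.05 m).
It also fails if it takes over 64 s, if anything falls off the work surface, if the arm or the gripper's body presses on something with over 40 N, if the wrist force passes 120 N, or if a joint passes its speed limit or range.

### The arm

A 6-joint arm with a two-finger parallel gripper is mounted at the origin on the work surface. World frame = base frame: x ahead of the robot, y to its left, z up, the work surface at z = 0. Lengths are in mm, angles in rad, forces in N, time in s.
With the tool pointing down it reaches from about 325 to 875 mm from the base axis. Payload 4.4 kg.
Tool frame: the origin (TCP) lies at the very end of the fingers, on their centre line; the grasp point (between the pads) lies 19 mm behind it; z points along the fingers, y is the line along which they close (so a half turn about z gives the same grasp; the last joint's range is limited). The gripper opens to 85 mm and grips with 20 to 120 N. Pads are 22 mm wide; open, the fingers measure 114 mm over their backs; the gripper's body (76 mm by 85 mm) begins 54 mm behind the grasp point. The pads swing forward as they close: fully open they stand 13 mm farther back than shut.
Start: joints at [1.157, 0.207, 1.542, -0, 1.393, -0.15], TCP at [149.386, 555.258, 231.282] pointing down, gripper open.
Joint ranges: [-2.73, 2.73], [-0.86, 2.22], [0.23, 2.46], [-1.11, 4.25], [0.08, 2.63], [-2.82, 2.82]. Speed limits (rad/s): [2.79, 2.79, 3.14, 3.14, 3.14, 3.14].

### API

Orientations are given as a unit quaternion [w, x, y, z].
In Python, from plant import readout, cams, arm gives the robot as it stands.
- The arm moves only by the tool send_rows, never from a script. Its argument "deltas" is a list of rows, each a list of 7 numbers: the shift along the world's x, y, z normalised to -1 to 1, where 1 is 1 m, then the turn, a rotation vector about the world's x, y, z normalised to -1 to 1, where 1 is 180 degrees, then the opening, from 0 (shut) to 1 (fully open). A call has 1 to 8 rows; each row is the pose to reach, as a shift and turn from the pose commanded when the call began, turning the shorter way round; what a row does not reach only later rows make up. A row lasts 1/10 s, in which the tool goes at most 50 mm and 8.59 degrees, less where a joint would pass 70% of its speed; a pose out of reach is approached as far as the arm can. A call with a number of a shift or a turn outside -1 to 1 is refused whole. A call with a gripper value outside its range is refused whole. The fingers move at their own pace and stop on an object; "squeeze" is the grip in N (left out, the last holds). Time passes only in rows, so rows that repeat a pose let the fingers close. It gives the time, the measured TCP pose, the force, the opening and the grip force at its end, in the units of the state.
- readout.observe(): the state, without advancing time (a new reading comes with each control period).
- cams.read_camera(name): name is "scene" or "top" or "wrist"; returns the picture (420x560x3 uint8, red, green, blue); there is no depth.
- cams.get_calibration(name): a dict with "K" (3x3 intrinsics, pixels), "extrinsics" (4x4, takes a point from camera to world coordinates); the wrist camera has in their place "hand_eye" (4x4, takes a point from camera to tool coordinates, whose origin is the TCP and whose axes are the flange's). Camera axes: x right, y down, z forward; pixel columns grow to the right and rows downward; lengths in mm; the calibration is good to about 2 mm. A picture is of the moment at which its call begins: read the wrist's pose just before it. get_calibration takes no time and is no camera call.
- arm.hand_in(): hands the job in; it is judged then, once.
The state is a dict: "time_s": time; "joint_positions": joint angles; "dq": joint speeds; "joint_torque": joint torques, N m; "ee_pos": TCP position; "ee_rot": TCP orientation; "contact_force": force on the tool from outside, world axes, zero at the start; "torque": the same for the moment, N m; "gripper_width": finger opening in mm; "grasp_force": force on a finger pad.
Only numpy, scipy, OpenCV 4.12 (cv2) and the standard library are available. Lean on these libraries where they do the work, as an engineer would, in place of code of your own. Each camera call takes 0.05 s, during which the arm holds its last target. There are 200 camera calls.

## Working session

There is one attempt and no reset: what is moved stays moved. The work goes in short steps, Python scripts to look and compute and a tool call to move; the robot and the scene stay as the last step left them, time stands still between calls to the robot, and variables do not carry over. Pictures are saved under pics/ and viewed, at most 12 in all, crops included, and the job is handed in when it is done.

Besides the shell and the picture viewer there is one more tool, called after "Request:" as name([rows], argument=value, ...), one row to a line, values as JSON. send_rows: Moves the arm, as the interface text tells. Scaled input: -1 to 1 covers 1 m each way for a shift and 180 degrees each way for a turn. Its arguments: {"type":"object","properties":{"deltas":{"type":"array"},"squeeze":{"type":"number"}},"required":["deltas"]}

```bash
mkdir -p pics; python3 - <<'E'
from plant import readout,cams
import cv2,numpy as np
s=readout.observe();print(s)
for n in("top","scene"):
    cv2.imwrite(f"pics/{n}0.png",cams.read_camera(n)[:,:,::-1]);c=cams.get_calibration(n);print(n,np.round(c["K"],1).tolist(),np.round(c["extrinsics"],3).tolist())
E
```

```text
{'time_s': 0.0, 'joint_positions': array([ 1.15748082e+00,  2.07455146e-01,  1.54301689e+00, -5.53660685e-06,
        1.39349057e+00, -1.50502836e-01]), 'dq': array([-0.00049184, -0.0005927 , -0.00057863, -0.00055329, -0.00165942,
        0.00037011]), 'joint_torque': array([-4.93311782e-04, -3.83042943e+01, -2.91593224e+01, -3.38827194e-04,
        1.06962855e-02, -9.74647349e-07]), 'ee_pos': array([149.07889794, 554.52522974, 230.07596929]), 'ee_rot': array([-3.27031391e-04,  1.31027903e-01,  9.91377973e-01, -1.13895734e-03]), 'contact_force': array([ 1.08286094,  0.13350624, -0.16017371]), 'torque': array([-0.03528065,  0.0372275 ,  0.01894787]), 'grasp_force': 0.0, 'gripper_width': 85.65805488282534}
top [[466.2, 0.0, 275.7], [0.0, 466.2, 218.5], [0.0, 0.0, 1.0]] [[0.028, -0.997, 0.066, 362.704], [-1.0, -0.028, 0.001, -16.064], [0.001, -0.066, -0.998, 1355.782], [0.0, 0.0, 0.0, 1.0]]
scene [[487.6, 0.0, 287.2], [0.0, 487.6, 210.2], [0.0, 0.0, 1.0]] [[0.259, 0.576, -0.775, 1335.531], [0.966, -0.137, 0.221, -239.859], [0.021, -0.806, -0.592, 761.041], [0.0, 0.0, 0.0, 1.0]]
```

View pics/top0.png

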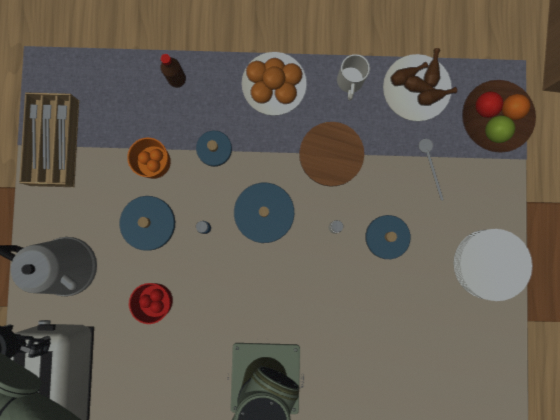

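View pics/scene0.png

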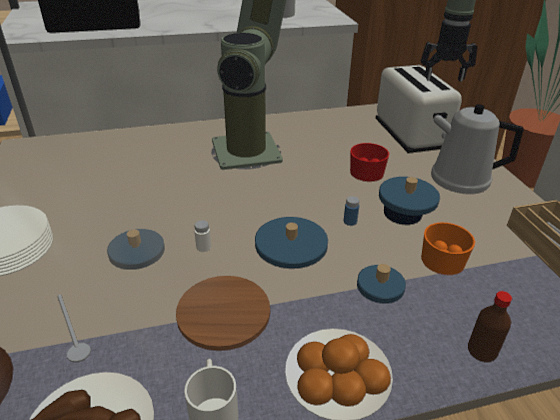

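Top view: the large lid on the bowl is at (147,223), the fit lid at (388,237), small at (213,149), huge at (264,212), the board at (332,154), pepper at (203,227) and salt at (337,227). The scene view agrees. Next I'll measure the positions.

```bash
cat > h.py <<'E'
import cv2,numpy as np
from plant import readout,cams
from scipy.spatial.transform import Rotation as R
def ray(px,K,T,z):
    d=T[:3,:3]@np.linalg.solve(K,[*px,1.]);o=T[:3,3];return o+d*(z-o[2])/d[2]
def blob(mask,px,r):
    """ellipse centre and axes of the mask component nearest px"""
    n,l,st,c=cv2.connectedComponentsWithStats(mask.astype(np.uint8))
    ok=[i for i in range(1,n) if st[i,4]>30 and np.hypot(*(c[i]-px))<r]
    if not ok:return None
    i=max(ok,key=lambda i:st[i,4])
    cs,_=cv2.findContours((l==i).astype(np.uint8),cv2.RETR_EXTERNAL,cv2.CHAIN_APPROX_NONE)
    return cv2.fitEllipse(cv2.convexHull(max(cs,key=len)))
def masks(im):
    h=cv2.cvtColor(im,cv2.COLOR_RGB2HSV);H,S,V=cv2.split(h)
    return {"blue":(H>95)&(H<112)&(S>90)&(V>30),"wood":(H<22)&(S>70)&(V>60),"hsv":h}
E
python3 - <<'E'
from h import *
for cam,items in {"top":{"large":((147,223),74,110),"fit":((388,237),18,54),"huge":((264,212),18,54),"small":((213,149),18,54),"board":((332,154),15,None)},
 "scene":{"large":((409,195),74,110),"fit":((136,248),18,54),"board":((223,310),15,None)}}.items():
    im=cams.read_camera(cam);m=masks(im);c=cams.get_calibration(cam);K,T=c["K"],np.array(c["extrinsics"])
    for n,(p,z,zk) in items.items():
        print(cam,n,"hsv",m["hsv"][p[1]+10,p[0]+8])
        e=blob(m["wood" if n=="board" else "blue"],p,25)
        if e:print("  plate",ray(e[0],K,T,z).round(1),"axes",np.round(e[1],1))
        if zk:
            k=blob(m["wood"]&(np.hypot(*(np.indices(im.shape[:2])[::-1]-np.array([p[0],p[1]-(8 if cam=="scene" else 0)])[:,None,None]))<14),p,20)
            if k:print("  knob",ray(k[0],K,T,zk if cam=="top" else zk-13).round(1),np.round(k[0],1),np.round(k[1],1))
E
```

```text
top large hsv [101  95  86]
  plate [425.4 338.5  74. ] axes [52.4 53.2]
  knob [425.9 338.6 110. ] [143.3 221.8] [ 9.5 10.9]
top fit hsv [100 103  82]
  plate [ 407.7 -337.8   18. ] axes [41.8 42.9]
  knob [ 407.3 -336.7   54. ] [390.4 236.4] [ 9.2 10.6]
top huge hsv [101 101  86]
  plate [467.7  19.8  18. ] axes [58.  58.2]
  knob [467.4  19.7  54. ] [263.4 211.4] [8.5 9.2]
top small hsv [100 101  83]
  plate [651.7 170.8  18. ] axes [33.4 34.2]
  knob [650.9 170.4  54. ] [212.1 145.2] [ 9. 10.]
top board hsv [ 13 139  92]
  plate [ 644.6 -172.    15. ] axes [64.2 64.9]
scene large hsv [101 100  94]
  plate [446.4 329.   74. ] axes [37.8 60.9]
  knob [430.4 338.6  97. ] [410.8 184.1] [11.8 17.1]
scene fit hsv [101  57  98]
  knob [ 412.4 -341.2   41. ] [133.6 237.4] [12.6 18.3]
scene board hsv [ 13 136 118]
  plate [ 662.4 -176.4   15. ] axes [74.3 95.3]
```

Request:
send_rows([
  [0.03,-0.05,0.02,0,0,0,1],
  [0.06,-0.1,0.03,0,0,0,1],
  [0.1,-0.155,0.03,0,0,0,1],
  [0.14,-0.17,0.02,0,0,0,1],
  [0.19,-0.19,-0.01,0,0,0,1],
  [0.235,-0.205,-0.04,0,0,0,1],
  [0.277,-0.217,-0.06,0,0,0,1],
  [0.277,-0.217,-0.06,0,0,0,1],
], squeeze=40)

```text
time_s: 1.0
ee_pos: [428.0, 336.7, 170.0]
ee_rot: [-0.0, 0.132, 0.991, -0.0]
contact_force: [0.7, 1.0, -0.2]
gripper_width: 85.5
grasp_force: 0.0
```

```bash
cat >> h.py <<'E'
def wrist(name,zp,zk):
    s=readout.observe();im=cams.read_camera("wrist");c=cams.get_calibration("wrist")
    T=np.eye(4);q=s["ee_rot"];T[:3,:3]=R.from_quat([*q[1:],q[0]]).as_matrix();T[:3,3]=s["ee_pos"];T=T@np.array(c["hand_eye"])
    cv2.imwrite(f"pics/{name}.png",im[:,:,::-1]);m=masks(im)
    print("t",s["time_s"],"tcp",s["ee_pos"].round(1),"q",s["ee_rot"].round(3),"f",s["contact_force"].round(1),s["gripper_width"])
    return im,c["K"],T,m
def proj(p,K,T):
    q=K@(T[:3,:3].T@(np.array(p)-T[:3,3]));return q[:2]/q[2]
E
python3 - <<'E'
from h import *
im,K,T,m=wrist("w1",74,110)
p=proj([426,338.5,110],K,T);print("expect",p)
k=blob(m["wood"],p,60);print(k, k and ray(k[0],K,T,108))
E
```

```text
t 1.0 tcp [428.  336.7 170. ] q [-0.     0.132  0.991 -0.   ] f [ 0.7  1.  -0.2] 85.46560706305519
expect [277.62917832 226.76139521]
((277.359375, 224.3314971923828), (41.86808776855469, 48.895469665527344), 178.7228240966797) [424.95336236 338.61441936 108.        ]
```

View pics/w1.png

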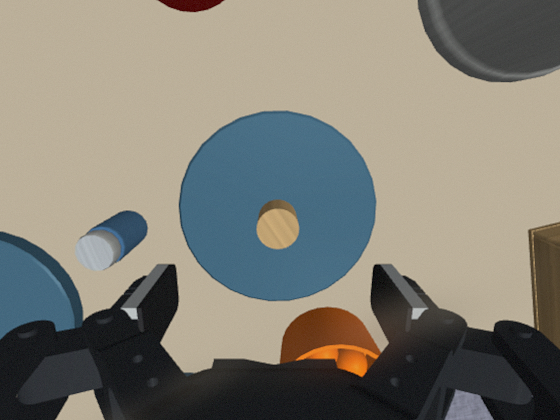

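The wrist view shows the knob top at about (278,229), within 1 mm of my estimate. I'll descend and grip.

Request:
send_rows([
  [-0.002,0.002,-0.03,0,0,0,1],
  [-0.002,0.002,-0.06,0,0,0,1],
  [-0.002,0.002,-0.08,0,0,0,1],
  [-0.002,0.002,-0.089,0,0,0,1],
  [-0.002,0.002,-0.089,0,0,0,0.6],
  [-0.002,0.002,-0.089,0,0,0,0.3],
  [-0.002,0.002,-0.089,0,0,0,0.1],
  [-0.002,0.002,-0.089,0,0,0,0.1],
])

```text
time_s: 1.85
ee_pos: [425.3, 340.7, 83.8]
ee_rot: [0.001, 0.131, 0.991, 0.001]
contact_force: [-1.7, -5.2, 4.3]
gripper_width: 27.8
grasp_force: 2.8
```

Request:
send_rows([
  [0,0,0,0,0,0,0.1],
  [0,0,0,0,0,0,0.1],
  [0,0,0,0,0,0,0.1],
])

```text
time_s: 2.15
ee_pos: [425.5, 340.9, 83.8]
ee_rot: [0.001, 0.131, 0.991, 0.001]
contact_force: [0.1, 0.2, 5.5]
gripper_width: 27.1
grasp_force: 39.4
```

Request:
send_rows([
  [0,0,0.01,0,0,0,0.1],
  [0,0,0.03,0,0,0,0.1],
  [0,0,0.06,0,0,0,0.1],
  [0,0,0.09,0,0,0,0.1],
  [0,0,0.11,0,0,0,0.1],
  [0,0,0.11,0,0,0,0.1],
])

```text
time_s: 2.75
ee_pos: [426.1, 341.3, 195.7]
ee_rot: [0.003, 0.131, 0.991, 0.002]
contact_force: [0.4, 0.6, -2.3]
gripper_width: 26.6
grasp_force: 39.8
```

```bash
python3 - <<'E'
from h import *
im,K,T,m=wrist("w2",0,0)
t=cams.read_camera("scene");cv2.imwrite("pics/s2.png",cv2.resize(t[100:260,330:500],None,fx=3,fy=3)[:,:,::-1])
E
```

```text
t 2.75 tcp [426.1 341.3 195.7] q [0.003 0.131 0.991 0.002] f [ 0.4  0.6 -2.3] 26.592178111057923
```

View pics/s2.png

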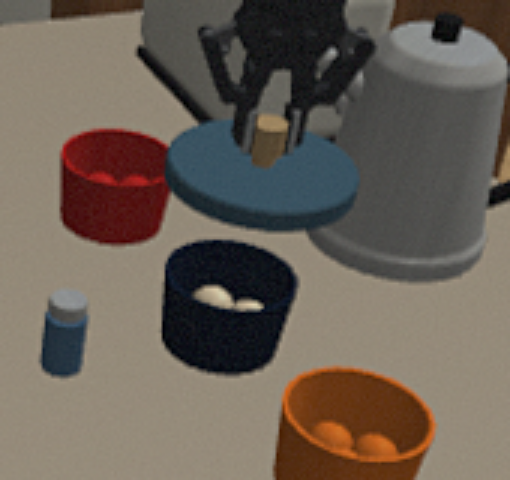

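The lid is held and clear of the bowl. It looks slightly tilted in this crop, so I'll quantify that with its ellipse against the projection of a level disc. I'll also find the bowl centre.

```bash
python3 - <<'E'
from h import *
c=cams.get_calibration("scene");K,T=c["K"],np.array(c["extrinsics"])
def ang(im,p):
    e=blob(masks(im)["blue"],p,30);return np.round(e[0],1),np.round(e[1],1),round(e[2],1)
im0=cv2.imread("pics/scene0.png")[:,:,::-1].copy();im=cams.read_camera("scene")
print(ang(im0,(409,195)),ang(im,(417,155)))
a=np.linspace(0,6.28,60)
def model(cx,cy,z,tilt=0):
    n=np.array([np.cos(a)*76,np.sin(a)*76,0*a]);n=R.from_rotvec(np.array([1,0,0])*tilt).apply(n.T)+[cx,cy,z]
    return cv2.fitEllipse(np.array([proj(p,K,T) for p in n],np.float32))
print(model(426,338.5,74),model(426,341,186),model(426,341,186,.1))
# bowl: rim outline, navy, z=70, top view
t=cams.read_camera("top");cv2.imwrite("pics/t2.png",t[:,:,::-1])
# scene: bowl rim dark mask
H=cv2.cvtColor(im,cv2.COLOR_RGB2HSV)
for p in((407,200),(395,215),(415,188)):print(p,H[p[1],p[0]])
E
```

```text
(array([408.6, 195.7]), array([37.7, 60.9]), 99.6) (array([416.1, 158. ]), array([36.4, 64.8]), 99.0)
((408.65887451171875, 191.58364868164062), (32.32678985595703, 61.52909851074219), 99.93500518798828) ((417.4894714355469, 152.8482666015625), (30.148197174072266, 65.04954528808594), 98.77737426757812) ((417.5968322753906, 152.86326599121094), (32.9178466796875, 65.2771987915039), 93.17571258544922)
(407, 200) [ 19  57 120]
(395, 215) [135  88  29]
(415, 188) [104 118  28]
```

The lid is level: 99.0° measured against 98.8° for a level disc. I'll carry it to the board.

Request:
send_rows([
  [0.01,-0.02,0,0,0,0,0.1],
  [0.025,-0.06,0,0,0,0,0.1],
  [0.044,-0.103,0,0,0,0,0.1],
  [0.062,-0.146,0,0,0,0,0.1],
  [0.08,-0.189,0,0,0,0,0.1],
  [0.099,-0.232,0,0,0,0,0.1],
  [0.117,-0.275,0,0,0,0,0.1],
  [0.136,-0.318,0,0,0,0,0.1],
])

```text
time_s: 3.75
ee_pos: [559.3, 20.6, 190.0]
ee_rot: [-0.002, 0.131, 0.991, 0.0]
contact_force: [0.4, 0.9, -1.9]
gripper_width: 27.0
grasp_force: 39.9
```

Request:
send_rows([
  [0.018,-0.043,0,0,0,0,0.1],
  [0.037,-0.086,-0.01,0,0,0,0.1],
  [0.055,-0.13,-0.03,0,0,0,0.1],
  [0.07,-0.165,-0.06,0,0,0,0.1],
  [0.08,-0.185,-0.09,0,0,0,0.1],
  [0.083,-0.194,-0.115,0,0,0,0.1],
  [0.083,-0.194,-0.13,0,0,0,0.1],
  [0.083,-0.194,-0.13,0,0,0,0.1],
])

```text
time_s: 4.55
ee_pos: [639.5, -170.0, 57.0]
ee_rot: [-0.005, 0.131, 0.991, 0.002]
contact_force: [-0.3, 0.2, -2.9]
gripper_width: 26.7
grasp_force: 39.9
```

```bash
python3 - <<'E'
from h import *
s=readout.observe();print(s["time_s"],s["ee_pos"],s["contact_force"],s["gripper_width"])
c=cams.get_calibration("top");K,T=c["K"],np.array(c["extrinsics"]);t=cams.read_camera("top")
H=cv2.cvtColor(t,cv2.COLOR_RGB2HSV)
p=proj([426,338,70],K,T);print(p)
x,y=p.round().astype(int)
print(H[y-24:y+25:4,x-24:x+25:4,2]);print(H[y-24:y+25:4,x-24:x+25:4,1])
im=np.hstack([cv2.resize(t[y-50:y+50,x-60:x+60],(400,333)),cv2.resize(cams.read_camera("scene")[200:360,130:330],(400,333))])
cv2.imwrite("pics/c3.png",im[:,:,::-1])
E
```

```text
4.55 [ 639.49019991 -169.97392568   56.98396396] [-0.27829005  0.19326243 -2.91480263] 26.65990570875566
[147.6275855  222.57827252]
[[127 127 128 128 128 127 128 127 127 128 128 128 127]
 [129 126 128 129 128 127 129 127 127 127 127 126 128]
 [128 129 128 128  80  40  32  45  93 128 128 128 128]
 [128 127 125  32  20  19  19  29  26  47 126 127 129]
 [128 127  39  19  19  47  45  45  48  44  43 125 129]
 [128 106  20  24 107 157 112 109 154 109  46  28 128]
 [129  63  21  21 158 164 128 157 163 129  64  25 126]
 [127  58  19  18  53 144 120 125 145 106  47  29 118]
 [129  78  20  18  47  46 163 161 107  46  48  18 127]
 [128 125  26  20  30  44 159 154 101  48  44  41 127]
 [128 128  94  15  18  36  46  52  47  47  34 127 127]
 [127 128 128 106  38  21  22  27  48 112 129 128 128]
 [128 128 128 128 128 127 125 128 127 127 129 129 129]]
[[ 42  42  42  44  44  40  40  42  42  42  42  44  40]
 [ 42  43  44  43  42  42  43  42  40  40  42  43  42]
 [ 44  43  44  40  10 102 112  79  25  44  44  44  42]
 [ 44  44  41 128 115  94 121 123 147  71  43  40  43]
 [ 42  40  92  81  94  76 113 136 106 133 125  43  43]
 [ 42  31  51  74  50  54  55  47  55  54  72  18  44]
 [ 42   8  97  97  47  39  54  45  36  53  32 112  40]
 [ 42  35  81  85  34  55  53  55  55  53  98  97  39]
 [ 40  20  64  57 114 122  38  51  52  83 122  85  42]
 [ 42  39 108  77 136 133  50  53  56 117 139  25  40]
 [ 42  42  22  85  71 135 122  20 125 136  15  42  42]
 [ 42  42  42  31 107  85 116 113  58  41  42  40  42]
 [ 44  44  42  42  42  42  39  40  38  40  42  42  42]]
```

View pics/c3.png

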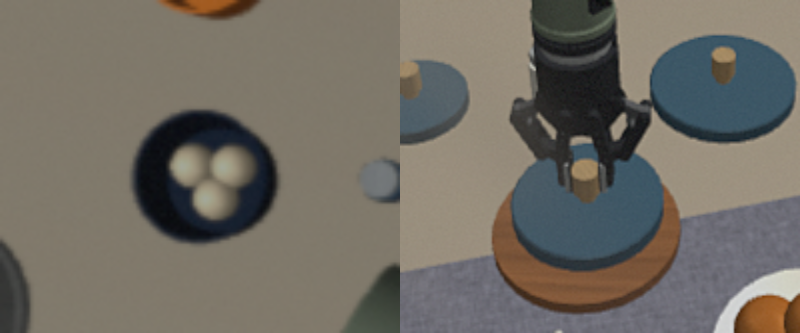

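The lid hovers over the board (right crop) and the open bowl with eggs is visible (left crop). I'll lower it gently.

Request:
send_rows([
  [0,-0.001,-0.006,0,0,0,0.1],
  [0,-0.001,-0.011,0,0,0,0.1],
  [0,-0.001,-0.014,0,0,0,0.1],
  [0,-0.001,-0.016,0,0,0,0.1],
  [0,-0.001,-0.017,0,0,0,0.1],
  [0,-0.001,-0.018,0,0,0,0.1],
  [0,-0.001,-0.018,0,0,0,0.1],
])

```text
time_s: 5.35
ee_pos: [643.3, -172.8, 44.2]
ee_rot: [-0.0, 0.131, 0.991, 0.0]
contact_force: [-0.5, 1.2, -2.1]
gripper_width: 26.7
grasp_force: 39.9
```

Request:
send_rows([
  [0,0,-0.001,0,0,0,0.1],
  [0,0,-0.002,0,0,0,0.1],
  [0,0,-0.002,0,0,0,0.1],
])

```text
time_s: 5.65
ee_pos: [643.7, -172.9, 43.0]
ee_rot: [0.0, 0.131, 0.991, -0.0]
contact_force: [-1.6, 0.2, 1.2]
gripper_width: 26.9
grasp_force: 40.5
```

Request:
send_rows([
  [0,0,-0.001,0,0,0,0.1],
  [0,0,-0.001,0,0,0,0.1],
])

```text
time_s: 5.85
ee_pos: [643.8, -173.0, 42.8]
ee_rot: [0.0, 0.131, 0.991, -0.0]
contact_force: [-4.1, 1.4, 5.3]
gripper_width: 26.6
grasp_force: 40.9
```

Request:
send_rows([
  [0,0,0,0,0,0,0.4],
  [0,0,0,0,0,0,0.6],
  [0,0,0,0,0,0,0.9],
  [0,0,0.02,0,0,0,1],
  [0,0,0.05,0,0,0,1],
  [0,0,0.09,0,0,0,1],
  [0,0,0.13,0,0,0,1],
  [0,0,0.13,0,0,0,1],
])

```text
time_s: 6.65
ee_pos: [648.1, -174.6, 179.7]
ee_rot: [0.007, 0.131, 0.991, -0.002]
contact_force: [1.4, -0.6, 1.1]
gripper_width: 85.4
grasp_force: 0.0
```

```bash
python3 - <<'E'
from h import *
from scipy.optimize import least_squares
for cam in("top","scene"):
    c=cams.get_calibration(cam);K,T=c["K"],np.array(c["extrinsics"]);t=cams.read_camera(cam);m=masks(t)
    if cam=="scene":cv2.imwrite("pics/s4.png",t[:,:,::-1])
    x,y=proj([426,338,40],K,T).round().astype(int);w=40
    # bowl silhouette: darker than the table, or eggs filled
    V=m["hsv"][...,2];mk=np.zeros(V.shape,bool);mk[y-w:y+w,x-w:x+w]=V[y-w:y+w,x-w:x+w]<70
    e=blob(cv2.morphologyEx(mk.astype(np.uint8),cv2.MORPH_OPEN,np.ones((3,3))),(x,y),25)
    print(cam,"bowl ell",e,ray(e[0],K,T,70).round(1),ray(e[0],K,T,0).round(1))
    cs,_=cv2.findContours(mk.astype(np.uint8),cv2.RETR_EXTERNAL,cv2.CHAIN_APPROX_NONE);h=cv2.convexHull(max(cs,key=len))[:,0]
    # rim arc: for the top view use the hull points on the far side from the image centre / upper edge for scene
    P=np.array([ray(q,K,T,70)[:2] for q in h])
    o=T[:2,3]-[426,338];o=o/np.linalg.norm(o);sel=(P-P.mean(0))@(-o)>-5   # rim away from camera bounds silhouette
    r=least_squares(lambda v:np.hypot(*(P[sel]-v[:2]).T)-56,[426,338],loss="soft_l1").x
    print("  rim fit R56",r.round(1),sel.sum())
    if cam=="top":
        for n,p in {"large":(332,154),"fit":(388,237),"small":(213,149),"huge":(264,212)}.items():
            e=blob(m["blue"],p,30);print(n,e and ray(e[0],K,T,33 if n=="large" else 18).round(1))
E
```

```text
top bowl ell ((148.70970153808594, 225.72860717773438), (39.45756149291992, 42.81348419189453), 93.59454345703125) [417.4 334.6  70. ] [420.4 353.7   0. ]
  rim fit R56 [417.8 336.5] 15
large [ 653.6 -191.    33. ]
fit [ 407.7 -337.8   18. ]
small [651.8 170.7  18. ]
huge [468.4  22.   18. ]
scene bowl ell ((404.5992431640625, 201.33094787597656), (45.8497428894043, 47.93677520751953), 102.06439208984375) [461.6 311.3  70. ] [373.1 367.1   0. ]
  rim fit R56 [423.2 335.2] 16
```

View pics/s4.png

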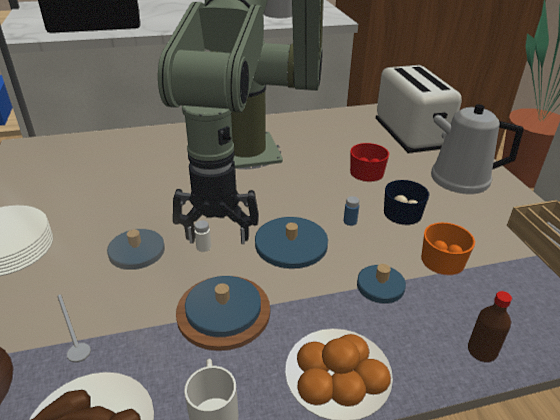

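The large lid lies flat on the board and the bowl is at about (405,202) px. I'll fly over the bowl for an accurate rim measurement.

Request:
send_rows([
  [-0.02,0.045,0.02,0,0,0,1],
  [-0.04,0.09,0.04,0,0,0,1],
  [-0.06,0.135,0.06,0,0,0,1],
  [-0.08,0.18,0.06,0,0,0,1],
  [-0.1,0.225,0.06,0,0,0,1],
  [-0.12,0.27,0.06,0,0,0,1],
  [-0.14,0.315,0.06,0,0,0,1],
  [-0.16,0.36,0.06,0,0,0,1],
])

```text
time_s: 7.55
ee_pos: [483.0, 184.0, 228.9]
ee_rot: [-0.002, 0.131, 0.991, -0.001]
contact_force: [-0.4, 0.6, 0.4]
gripper_width: 85.4
grasp_force: 0.0
```

Request:
send_rows([
  [-0.02,0.045,0,0,0,0,1],
  [-0.04,0.09,0,0,0,0,1],
  [-0.055,0.13,0,0,0,0,1],
  [-0.063,0.149,0,0,0,0,1],
  [-0.063,0.149,0,0,0,0,1],
  [-0.063,0.149,0,0,0,0,1],
])

```text
time_s: 8.15
ee_pos: [421.4, 331.1, 229.3]
ee_rot: [-0.001, 0.13, 0.991, -0.001]
contact_force: [0.1, 0.1, 0.4]
gripper_width: 85.5
grasp_force: 0.0
```

```bash
python3 - <<'E'
from h import *
im,K,T,m=wrist("w5",0,0)
print("expect",proj([420,336,70],K,T),"cam",T[:3,3])
E
```

```text
t 8.15 tcp [421.4 331.1 229.3] q [-0.001  0.13   0.991 -0.001] f [0.1 0.1 0.4] 85.54113994526344
expect [280.31776669 194.52668135] cam [355.14923088 348.19877821 372.66005517]
```

View pics/w5.png

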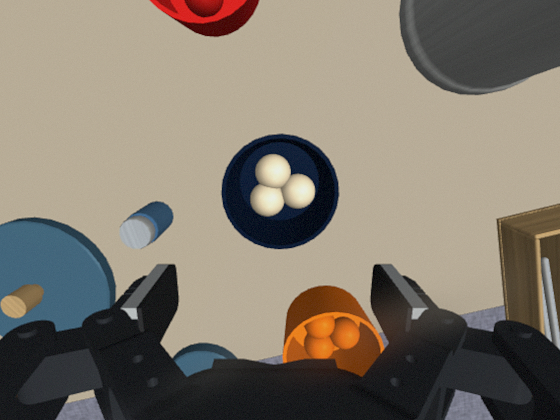

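The bowl rim is clear, about (280,191) px with a radius near 58 px. I'll let the arm settle, then measure.

Request:
send_rows([
  [0,0,0,0,0,0,1],
  [0,0,0,0,0,0,1],
  [0,0,0,0,0,0,1],
])

```text
time_s: 8.5
ee_pos: [422.9, 330.8, 231.3]
ee_rot: [-0.0, 0.132, 0.991, -0.0]
contact_force: [-0.2, 0.7, -0.3]
gripper_width: 85.1
grasp_force: 0.0
```

```bash
python3 - <<'E'
from h import *
from scipy.optimize import least_squares
for i in range(3):
    im,K,T,m=wrist(f"w6{i}",0,0)
    V=m["hsv"][...,2].astype(np.uint8);mk=np.zeros_like(V);mk[110:270,200:360]=V[110:270,200:360]<90
    cs,_=cv2.findContours(mk,cv2.RETR_EXTERNAL,cv2.CHAIN_APPROX_NONE)
    h=max(cs,key=cv2.contourArea)[:,0]
    P=np.array([ray(q,K,T,70)[:2] for q in h])
    r=least_squares(lambda v:np.hypot(*(P-v[:2]).T)-v[2],[420,336,56],loss="soft_l1").x
    o=P-r[:2];d=T[:2,3]-r[:2];sel=o@d<0
    r2=least_squares(lambda v:np.hypot(*(P[sel]-v[:2]).T)-56,[420,336],loss="soft_l1").x
    print("circle",r.round(1),"far arc R56",r2.round(1))
E
```

```text
t 8.5 tcp [422.9 330.8 231.3] q [-0.     0.132  0.991 -0.   ] f [-0.2  0.7 -0.3] 85.12647040739883
circle [419.2 335.6  55.1] far arc R56 [418.1 335.8]
t 8.55 tcp [422.9 331.  231.4] q [0.    0.132 0.991 0.   ] f [-0.7  0.4  0.1] 85.81572124647717
circle [419.2 335.5  55.1] far arc R56 [418.1 335.8]
t 8.6 tcp [422.8 331.1 231.4] q [0.    0.132 0.991 0.   ] f [ 0.2 -0.2  0.1] 85.40625164032276
circle [419.2 335.6  55.1] far arc R56 [418.1 335.8]
```

Request:
send_rows([
  [0,-0.03,0,0,0,0,1],
  [0,-0.075,0,0,0,0,1],
  [0,-0.12,0,0,0,0,1],
  [0,-0.165,0,0,0,0,1],
  [0,-0.21,0,0,0,0,1],
  [0,-0.255,0,0,0,0,1],
  [0,-0.3,0,0,0,0,1],
  [0,-0.345,0,0,0,0,1],
])

```text
time_s: 9.45
ee_pos: [422.3, -15.2, 231.7]
ee_rot: [0.001, 0.131, 0.991, -0.0]
contact_force: [1.9, 0.9, -0.2]
gripper_width: 85.3
grasp_force: 0.0
```

Request:
send_rows([
  [0,-0.045,0,0,0,0,1],
  [0,-0.09,0,0,0,0,1],
  [-0.005,-0.135,0,0,0,0,1],
  [-0.01,-0.18,-0.01,0,0,0,1],
  [-0.015,-0.225,-0.02,0,0,0,1],
  [-0.015,-0.265,-0.05,0,0,0,1],
  [-0.015,-0.3,-0.08,0,0,0,1],
  [-0.015,-0.323,-0.11,0,0,0,1],
])

```text
time_s: 10.25
ee_pos: [407.4, -339.6, 120.9]
ee_rot: [0.001, 0.132, 0.991, -0.001]
contact_force: [0.1, -0.3, -0.0]
gripper_width: 85.8
grasp_force: 0.0
```

Request:
send_rows([
  [0,0,0,0,0,0,1],
  [0,0,0,0,0,0,1],
  [0,0,0,0,0,0,1],
])

```text
time_s: 10.55
ee_pos: [408.2, -336.2, 122.8]
ee_rot: [0.001, 0.131, 0.991, -0.001]
contact_force: [-0.6, 0.4, 0.0]
gripper_width: 85.6
grasp_force: 0.0
```

```bash
python3 - <<'E'
from h import *
im,K,T,m=wrist("w7",0,0)
p=proj([407.5,-337.2,54],K,T);print("expect",p)
k=blob(m["wood"],p,60);print("knob",k and (k,ray(k[0],K,T,50)))
h=m["hsv"];x,y=p.astype(int);print(h[y-60,x],h[y,x+60])
b=blob((h[...,0]>95)&(h[...,0]<115)&(h[...,1]>60),p,60);print("plate",b and (b,ray(b[0],K,T,18)))
E
```

```text
t 10.55 tcp [ 408.2 -336.2  122.8] q [ 0.001  0.131  0.991 -0.001] f [-0.6  0.4  0. ] 85.63492030012848
expect [274.12451151 225.29531676]
knob (((267.3774108886719, 225.21292114257812), (40.4400749206543, 47.10418701171875), 7.040867805480957), array([ 407.47499616, -342.07420103,   50.        ]))
[102 115 120] [102 118 121]
plate (((268.0661926269531, 208.89491271972656), (153.34115600585938, 158.5950164794922), 94.39187622070312), array([ 404.35677652, -341.35302628,   18.        ]))
```

View pics/w7.png

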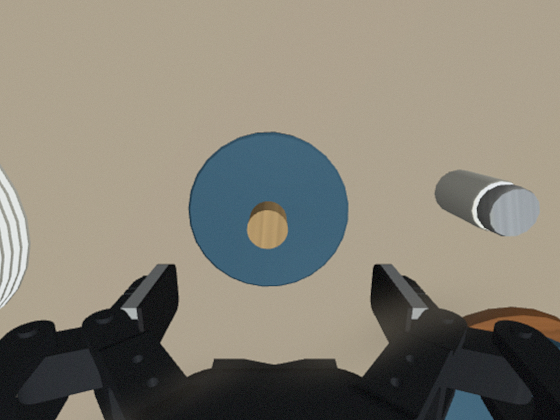

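The fit lid's knob top is at (267,229) px, about 4.5 mm to the -y side of the finger centre. I'll correct for that, descend and grip.

Request:
send_rows([
  [0,-0.004,-0.03,0,0,0,1],
  [0,-0.004,-0.06,0,0,0,1],
  [0,-0.004,-0.08,0,0,0,1],
  [0,-0.004,-0.093,0,0,0,1],
  [0,-0.004,-0.094,0,0,0,1],
  [0,-0.004,-0.094,0,0,0,0.6],
  [0,-0.004,-0.094,0,0,0,0.4],
  [0,-0.004,-0.094,0,0,0,0.2],
])

```text
time_s: 11.4
ee_pos: [408.4, -341.3, 28.7]
ee_rot: [0.001, 0.131, 0.991, -0.001]
contact_force: [-0.3, -0.2, -0.1]
gripper_width: 44.0
grasp_force: 0.0
```

Request:
send_rows([
  [0,0,0,0,0,0,0.1],
  [0,0,0,0,0,0,0.1],
  [0,0,0,0,0,0,0.1],
  [0,0,0,0,0,0,0.1],
])

```text
time_s: 11.8
ee_pos: [408.0, -341.0, 28.2]
ee_rot: [0.001, 0.131, 0.991, -0.0]
contact_force: [0.6, 0.8, 6.1]
gripper_width: 26.6
grasp_force: 39.2
```

Request:
send_rows([
  [0,0,0.01,0,0,0,0.1],
  [0,0,0.03,0,0,0,0.1],
  [0,0,0.07,0,0,0,0.1],
  [0,0,0.11,0,0,0,0.1],
  [0,0,0.15,0,0,0,0.1],
  [0,0,0.17,0,0,0,0.1],
  [0,0,0.17,0,0,0,0.1],
])

```text
time_s: 12.5
ee_pos: [409.1, -342.3, 201.5]
ee_rot: [0.003, 0.131, 0.991, -0.003]
contact_force: [1.1, -0.8, -0.6]
gripper_width: 26.5
grasp_force: 39.6
```

Request:
send_rows([
  [0,0.02,0,0,0,0,0.1],
  [0,0.06,0,0,0,0,0.1],
  [0,0.105,0,0,0,0,0.1],
  [0,0.15,0,0,0,0,0.1],
  [0,0.195,0,0,0,0,0.1],
  [0,0.24,0,0,0,0,0.1],
  [0,0.285,0,0,0,0,0.1],
  [0,0.33,0,0,0,0,0.1],
])

```text
time_s: 13.3
ee_pos: [405.5, -8.4, 195.1]
ee_rot: [-0.002, 0.131, 0.991, 0.0]
contact_force: [1.0, 0.6, -1.7]
gripper_width: 27.1
grasp_force: 39.7
```

Request:
send_rows([
  [0,0.045,0,0,0,0,0.1],
  [0,0.09,0,0,0,0,0.1],
  [0,0.135,0,0,0,0,0.1],
  [0,0.18,0,0,0,0,0.1],
  [0.005,0.225,0,0,0,0,0.1],
  [0.01,0.27,-0.01,0,0,0,0.1],
  [0.01,0.31,-0.02,0,0,0,0.1],
  [0.01,0.34,-0.04,0,0,0,0.1],
])

```text
time_s: 14.1
ee_pos: [416.8, 331.9, 155.9]
ee_rot: [-0.0, 0.13, 0.991, 0.0]
contact_force: [0.4, 1.6, -1.4]
gripper_width: 27.1
grasp_force: 39.7
```

Request:
send_rows([
  [0,0.004,-0.01,0,0,0,0.1],
  [0,0.006,-0.02,0,0,0,0.1],
  [0,0.006,-0.03,0,0,0,0.1],
  [0,0.006,-0.03,0,0,0,0.1],
  [0,0.006,-0.03,0,0,0,0.1],
])

```text
time_s: 14.6
ee_pos: [417.6, 334.5, 127.2]
ee_rot: [-0.0, 0.132, 0.991, -0.0]
contact_force: [-0.1, 0.5, -0.6]
gripper_width: 26.7
grasp_force: 39.8
```

```bash
python3 - <<'E'
from h import *
im,K,T,m=wrist("w8",0,0)
s=readout.observe();z0=s["ee_pos"][2]-28.2;print("lid z",z0)
b=blob(m["blue"],proj([*s["ee_pos"][:2],z0+18],K,T),60);print("wrist plate",b,ray(b[0],K,T,z0+18))
c=cams.get_calibration("scene");K,T=c["K"],np.array(c["extrinsics"]);sc=cams.read_camera("scene")
q=proj([419,335.6,z0+18],K,T);e=blob(masks(sc)["blue"],q,20);print("scene",q,e)
a=np.linspace(0,6.28,60)
C=[]
for z in(z0,z0+18):
    C+= [proj([419+64*np.cos(t),335.6+64*np.sin(t),z],K,T) for t in a]
print("level model at (419,335.6)",cv2.fitEllipse(cv2.convexHull(np.array(C,np.float32))))
cv2.imwrite("pics/c8.png",np.hstack([cv2.resize(sc[110:250,330:500],(425,350)),cv2.resize(im,(375,350))])[:,:,::-1])
E
```

```text
t 14.6 tcp [417.6 334.5 127.2] q [-0.     0.132  0.991 -0.   ] f [-0.1  0.5 -0.6] 26.69323235830083
lid z 99.60554149020854
wrist plate ((274.2703552246094, 249.0526580810547), (224.77902221679688, 245.18264770507812), 90.31659698486328) [410.5281372  335.44058704 117.60554149]
scene [408.99910075 174.90250735] ((406.8996276855469, 181.55992126464844), (38.06791305541992, 52.97321319580078), 87.9285659790039)
level model at (419,335.6) ((408.6237487792969, 178.5463409423828), (33.07048797607422, 55.001190185546875), 99.03104400634766)
```

View pics/c8.png

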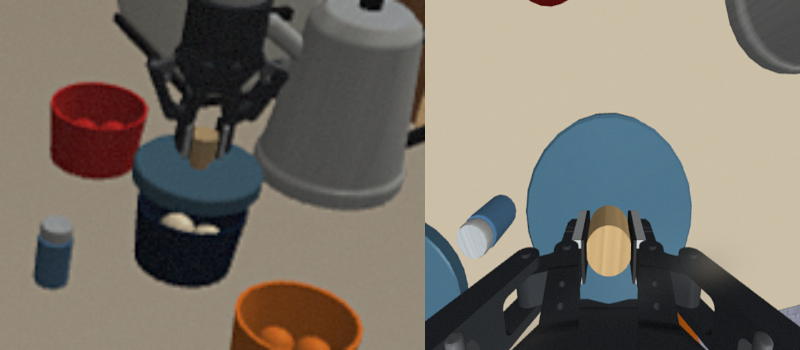

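The lid is held above the bowl, but the mask is contaminated by the navy bowl and the fingers. I'll refit with visible arcs of the known radius.

```bash
cat > arc.py <<'E'
from h import *
from scipy.optimize import least_squares
def fit(im,K,T,c0,z,wr):
    h=cv2.cvtColor(im,cv2.COLOR_RGB2HSV);m=((h[...,0]>95)&(h[...,0]<112)&(h[...,1]>80)&(h[...,2]>(75 if wr else 60))).astype(np.uint8)
    p=proj([*c0,z],K,T);n,l,st,c=cv2.connectedComponentsWithStats(m);i=min((i for i in range(1,n) if st[i,4]>300),key=lambda i:np.hypot(*(c[i]-p)))
    cs,_=cv2.findContours((l==i).astype(np.uint8),cv2.RETR_EXTERNAL,cv2.CHAIN_APPROX_NONE);h=max(cs,key=len)[:,0]
    P=np.array([ray(q,K,T,z)[:2] for q in h]);d=P-c0
    sel=np.abs(np.hypot(*d.T)-64)<12
    if wr: sel&=h[:,1]<200
    else: sel&=(h[:,1]<p[1]+2)   # far edge of the plate, above the skirt
    r=least_squares(lambda v:np.hypot(*(P[sel]-v).T)-64,c0,loss="soft_l1");return r.x.round(1),sel.sum(),np.abs(r.fun).mean().round(2)
def scene(im,c0,z):
    c=cams.get_calibration("scene");return fit(im,c["K"],np.array(c["extrinsics"]),c0,z,False)
E
python3 - <<'E'
from arc import *
im,K,T,m=wrist("w9",0,0);z=readout.observe()["ee_pos"][2]-28.2+18
print("wrist",fit(im,K,T,[417,335],z,True));sc=cams.read_camera("scene");print("scene",scene(sc,[417,335],z))
# bowl in scene: lower silhouette (foot) left/right extremes vs the uncovered s4 picture -> has the bowl moved? and lid bias from the same fit on the large lid/scene0
c=cams.get_calibration("top");K,T=c["K"],np.array(c["extrinsics"]);t=cams.read_camera("top");k=blob(masks(t)["wood"],proj([417,335,z+36],K,T),12);print("top knob",k and ray(k[0],K,T,z+36))
s4=cv2.imread("pics/s4.png")[:,:,::-1];
for nm,i in(("s4",s4),("now",sc)):
    V=i.max(2)[205:225,370:440]<45;xs=np.where(V[8])[0];print(nm,xs.min()+370,xs.max()+370)
E
```

```text
t 14.7 tcp [418.3 335.2 128.2] q [0.001 0.132 0.991 0.   ] f [-0.  -0.3 -1.6] 26.78705434740827
wrist (array([420. , 333.7]), np.int64(234), np.float64(0.38))
scene (array([430.1, 331.1]), np.int64(31), np.float64(1.18))
top knob None
s4 384 422
now 384 422
```

Request:
send_rows([
  [-0.001,0.002,-0.008,0,0,0,0.1],
  [-0.001,0.002,-0.016,0,0,0,0.1],
  [-0.001,0.002,-0.022,0,0,0,0.1],
  [-0.001,0.002,-0.024,0,0,0,0.1],
  [-0.001,0.002,-0.024,0,0,0,0.1],
])

```text
time_s: 15.35
ee_pos: [415.9, 337.3, 102.4]
ee_rot: [-0.001, 0.131, 0.991, -0.001]
contact_force: [0.6, -0.5, -1.2]
gripper_width: 26.6
grasp_force: 39.8
```

```bash
python3 - <<'E'
from arc import *
im,K,T,m=wrist("w10",0,0);z=readout.observe()["ee_pos"][2]-28.2+18
print("wrist",fit(im,K,T,[418,335],z,True));sc=cams.read_camera("scene");print("scene",scene(sc,[424,335],z))
cv2.imwrite("pics/c10.png",cv2.resize(sc[130:240,350:470],(720,600),interpolation=cv2.INTER_CUBIC)[:,:,::-1])
E
```

```text
t 15.35 tcp [415.9 337.3 102.4] q [-0.001  0.131  0.991 -0.001] f [ 0.6 -0.5 -1.2] 26.64404265175156
wrist (array([417.6, 335.8]), np.int64(233), np.float64(0.38))
scene (array([428.3, 332.7]), np.int64(39), np.float64(1.82))
```

View pics/c10.png

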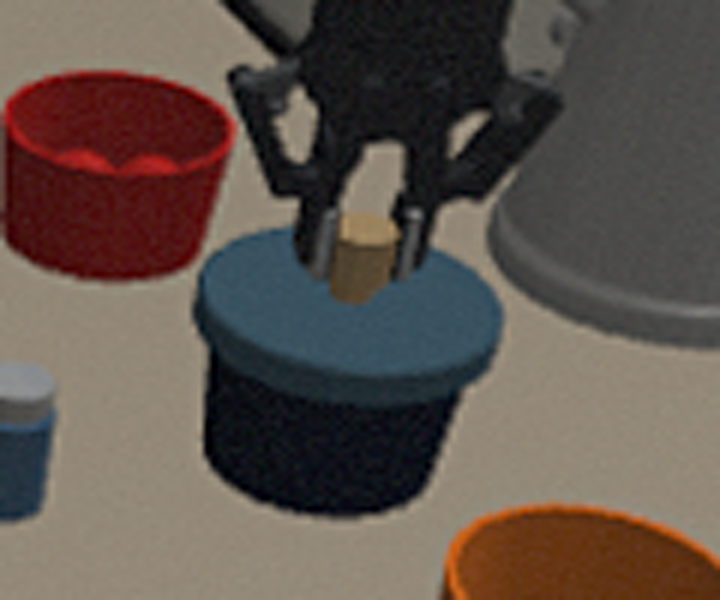

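The lid is centred: its midline at about 347 px matches the bowl axis extrapolated to the rim. I'll lower it slowly and watch the force.

Request:
send_rows([
  [0.001,0,-0.003,0,0,0,0.1],
  [0.001,0,-0.006,0,0,0,0.1],
  [0.001,0,-0.008,0,0,0,0.1],
  [0.001,0,-0.01,0,0,0,0.1],
])

```text
time_s: 15.85
ee_pos: [417.4, 337.6, 93.0]
ee_rot: [-0.0, 0.131, 0.991, -0.0]
contact_force: [-0.5, -0.4, -0.8]
gripper_width: 26.7
grasp_force: 39.8
```

Request:
send_rows([
  [0,0,-0.002,0,0,0,0.1],
  [0,0,-0.004,0,0,0,0.1],
  [0,0,-0.005,0,0,0,0.1],
  [0,0,-0.005,0,0,0,0.1],
])

```text
time_s: 16.25
ee_pos: [417.3, 337.6, 88.1]
ee_rot: [-0.0, 0.131, 0.991, -0.0]
contact_force: [0.5, -0.6, -2.6]
gripper_width: 26.8
grasp_force: 39.8
```

No contact, and the skirt is already past the rim. I'll continue down to the plate.

Request:
send_rows([
  [0,0,-0.001,0,0,0,0.1],
  [0,0,-0.002,0,0,0,0.1],
  [0,0,-0.003,0,0,0,0.1],
  [0,0,-0.003,0,0,0,0.1],
])

```text
time_s: 16.65
ee_pos: [417.3, 337.6, 85.1]
ee_rot: [-0.0, 0.131, 0.991, -0.0]
contact_force: [-0.0, -0.2, -1.4]
gripper_width: 26.5
grasp_force: 39.8
```

Request:
send_rows([
  [0,0,-0.001,0,0,0,0.1],
  [0,0,-0.001,0,0,0,0.1],
])

```text
time_s: 16.85
ee_pos: [417.6, 337.7, 84.6]
ee_rot: [0.0, 0.131, 0.991, 0.0]
contact_force: [0.4, -0.1, 0.9]
gripper_width: 26.5
grasp_force: 40.1
```

Request:
send_rows([
  [0,0,-0.001,0,0,0,0.1],
  [0,0,-0.001,0,0,0,0.1],
])

```text
time_s: 17.05
ee_pos: [417.6, 337.8, 84.3]
ee_rot: [0.0, 0.131, 0.991, 0.0]
contact_force: [-3.0, -1.2, 6.4]
gripper_width: 26.6
grasp_force: 40.6
```

Request:
send_rows([
  [0,0,0,0,0,0,0.4],
  [0,0,0,0,0,0,0.6],
  [0,0,0,0,0,0,0.9],
  [0,0,0.02,0,0,0,1],
  [0,0,0.05,0,0,0,1],
  [0,0,0.09,0,0,0,1],
  [0,0,0.13,0,0,0,1],
  [0,0,0.13,0,0,0,1],
])

```text
time_s: 17.85
ee_pos: [421.5, 340.0, 220.4]
ee_rot: [0.006, 0.131, 0.991, 0.004]
contact_force: [0.5, 0.6, 0.8]
gripper_width: 85.1
grasp_force: 0.0
```

```bash
python3 - <<'E'
from arc import *
im,K,T,m=wrist("w11",0,0);print("wrist",fit(im,K,T,[418,335],74,True))
sc=cams.read_camera("scene")
cv2.imwrite("pics/c11.png",np.hstack([cv2.resize(sc[140:240,350:470],(400,333)),cv2.resize(sc[250:360,160:292],(400,333))])[:,:,::-1])
E
```

```text
t 17.85 tcp [421.5 340.  220.4] q [0.006 0.131 0.991 0.004] f [0.5 0.6 0.8] 85.11254637697058
wrist (array([420.3, 336.1]), np.int64(208), np.float64(0.67))
```

View pics/c11.png

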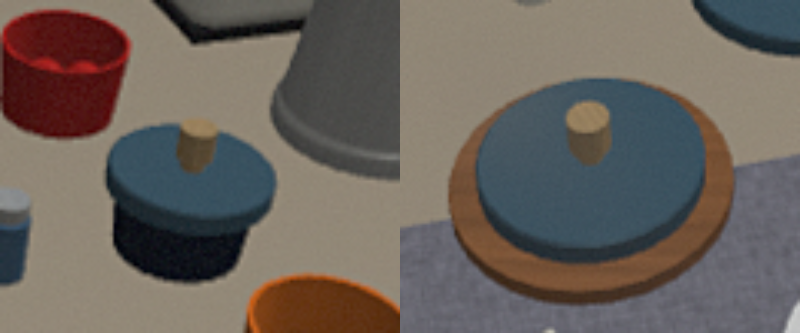

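The lid sits level and fully down on the bowl (left crop), and the large lid lies flat on the board (right crop). I'm handing in.

```bash
python3 -c "
from plant import arm;print(arm.hand_in())"
```

```text
the job is handed in; nothing more can be done
None
```

The too-wide lid lies flat, knob up, on the board, and the 128 mm lid sits level and fully down over the bowl rim; the job is handed in, but the hand-in returned no verdict.

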